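# Move the price ticket to the third gap and push the bracelet box in

### The arm

A 6-joint arm with a two-finger parallel gripper is mounted at the origin on a cart in front of the work surface, level with it; the furniture and walls round the work are solid. World frame = base frame: x ahead of the robot, y to its left, z up, the work surface at z = 0. Lengths are in mm, angles in rad, forces in N, time in s.
With the tool pointing down it reaches from about 375 to 925 mm from the base axis. Payload 5.7 kg.
Tool frame: the origin (TCP) lies on the centre line of the jaws, within the pads' length; the fingertips stand 19 mm ahead of it and the grasp point (between the pads) is the TCP; z points along the fingers, y is the line along which they close (so a half turn about z gives the same grasp; the last joint's range is limited). The gripper opens to 88 mm and grips with 3 to 60 N. Pads are 20 mm wide; open, the fingers measure 115 mm over their backs; the gripper's body (75 mm by 178 mm) begins 61 mm behind the grasp point.
Start: joints at [1.118, 0.359, 1.51, -0, 1.272, -0.115], TCP at [198.839, 566.063, 241.623] pointing down, gripper open.
Joint ranges: [-2.97, 2.97], [-1.01, 2.36], [0.21, 2.38], [-0.96, 4.11], [0.2, 2.71], [-2.98, 2.98]. Speed limits (rad/s): [2.39, 2.39, 3.14, 3.14, 3.14, 3.14].

### API

Orientations are given as a 3x3 rotation matrix whose columns are the frame's x, y, z axes.
In Python, from station import ctrl gives the robot as it stands.
- The arm moves only by the shell command python3 -m pendant 'ROWS' [OPENING] [FORCE]. ROWS is JSON, a list of rows, each a list of 4 numbers: the shift along the tool's x, y, z in cm, then the turn about the tool's z in rad. A call has 1 to 20 rows; each row is the pose to reach, as a shift and turn from the pose commanded when the call began, along the tool's axes at that moment; what a row does not reach only later rows make up. A row lasts 1/12 s, in which the tool goes at most 41.7 mm and 7.16 degrees, less where a joint would pass 70% of its speed; a pose out of reach is approached as far as the arm can. A call with a gripper value outside its range is refused whole. OPENING is the finger opening in cm, from 0 to 8.78, set as the call begins (- or left out, the last holds). The fingers move at their own pace and stop on an object; FORCE is the grip in N (left out, the last holds). Time passes only in rows, so rows that repeat a pose let the fingers close. It gives the time, the measured TCP pose, the force, the opening and the grip force at its end, in the units of the state.
- ctrl.state(): the state, without advancing time (a new reading comes with each control period).
- ctrl.get_image(name): name is "scene" or "top" or "wrist"; returns the picture (400x640x3 uint8, red, green, blue); there is no depth.
- ctrl.calibration(name): a dict with "camera_matrix" (3x3 intrinsics, pixels), "world_to_cam" (4x4, takes a point from world to camera coordinates). Camera axes: x right, y down, z forward; pixel columns grow to the right and rows downward; lengths in mm; the calibration is good to about 2 mm. A picture is of the moment at which its call begins: read the wrist's pose just before it. calibration takes no time and is no camera call; for the wrist camera it gives the pose at the moment of the call.
- ctrl.close_job(): hands the job in; it is judged then, once.
The state is a dict: "time": time; "joints": joint angles; "dq": joint speeds; "joint_torque": joint torques, N m; "ee_pos": TCP position; "orientation": TCP orientation; "ft_force": force on the tool from outside, world axes, zero at the start; "moment": the same for the moment, N m; "opening": finger opening in mm; "grasp_force": force on a finger pad.
Only numpy, scipy, OpenCV 4.12 (cv2) and the standard library are available. Lean on these libraries where they do the work, as an engineer would, in place of code of your own. Each camera call takes 0.05 s, during which the arm holds its last target. There are 200 camera calls.

### The job

The boxed bracelet with the coloured beads goes on sale in the third gap of the white display rack, counting gaps from the rack's left end as the robot sees it. With the fingertips only, slide the red price-ticket holder along the brass rail, counting the gaps, until it stands over the middle of the third gap, and gently push the box, lying flat on the table, lengthways into that same gap until it stops against the back strip and the gap's spring catch has snapped out behind it. Push only: do not pinch or lift the box, do not push it into any other gap, and leave the other goods where they are.

Things in the scene. Friction and masses are not known exactly. Their poses are not given: they have to be found in the camera images.
- rack: White sheet-metal display rack, fixed. Origin: centre of its footprint at table height; x points into the gaps, away from the robot, y to the left, z up. Five dividers, 3 mm thick, 20 mm high, at y = 129, 64.5, 0, -64.5, -129 mm make four gaps 61.5 mm wide, centred at y = 96.75 (first), 32.25, -32.25 (third), -96.75. Dividers start at x = -57 mm; the back strip (16 mm high) stops goods at x = +53.
- gap3_mouth (a point): Middle of the open mouth of the third gap, at (-55, -32.25, 0) mm in the rack's frame, axes as the rack's. The gaps have no floor: goods slide in on the table itself. On the right-hand wall (-y) of each gap a steel spring leaf is hinged at rack x = -53.5 mm; its free tip at x = -31 mm stands 9 mm into the gap, z 3 to 17 mm.
- gap3_home (a point): Where the bracelet box's origin lies when the box is fully home in the third gap, at (13, -32.25, 0) mm in the rack's frame, axes as the rack's.
- rail_left (a point): Left end of the round brass ticket rail, 8 mm thick, at (10, 135, 36) mm in the rack's frame: the rail runs from here along the rack's -y, above the gaps, its axis 36 mm over the table; white collars at the dividers reach 44 mm. Axes as the rack's.
- ticket (a joint): Position in m of the red ticket holder along the rail. 0: over the middle of the first gap; grows toward the right (-y of the rack); 0.0645: second gap; 0.129: middle of the third gap; 0.1935: fourth. It slides with about 1 N of friction and stays where it is left.
- ticket_mid (a point): Middle of the red ticket holder, on the rail's axis, 36 mm above the table. The holder is a block 18 mm (rack x) by 32 mm (along the rail), z 28 to 46 mm, under a blank white ticket 34 mm wide that reaches 78 mm above the table. A fingertip at 47 mm above the table, over the rail beside it, clears the collars and can push the holder's and ticket's side.
- bracelet_box: White flat box with a bracelet of coloured beads in its window, 56 x 80 x 9 mm (beads to 11 mm), about 60 g, loose on the table before the first two gaps. Origin: centre of its underside; its y axis is its length (80 mm). It enters lengthways, either end first, 2.7 mm to spare each side, pressing the spring leaf aside (about 1 N). Home, its near end lies at rack x = -27 mm.
- catch3 (a joint): Angle of the spring leaf of the third gap in rad: 0 sprung out (as at the start, and again once the box has passed it), 0.33 pressed flat to the wall.
- bracelet_card_l1: Plain white bracelet box 57 x 81 x 9 mm, loose; in the first or fourth gap or on the table. Origin: centre of its underside. Leave alone.
- bracelet_card_r0: Plain white bracelet box 58 x 82 x 9 mm, loose; in the first or fourth gap or on the table. Origin: centre of its underside. Leave alone.
- bangle_6: Blue bangle 55 mm across, 6 mm high, lying loose; in the first or fourth gap or on the table. Origin: centre of its underside. Leave alone.
- coaster_stack_2: Round stack of coasters in a clear bag, 105 mm across, 44 mm high. Leave alone.
- gift_box_0: Small green gift box with a pale ribbon, 70 x 70 x 36 mm. Leave alone.
- gift_box_1: Small pink gift box with a pale ribbon, 65 x 65 x 36 mm. Leave alone.
- stock_pad: White count pad 102 x 145 x 9 mm, lying flat. Leave alone.
- tape_roll: Roll of brown tape 104 mm across, 25 mm high, lying flat. Leave alone.

How it is judged (in metres and radians):
At the end, for the whole second after the job is handed in: The bracelet box lies flat in the third gap from the left, square to it (0.1 rad), within 3.5 mm of the back strip, at rest, with the gap's spring catch sprung out behind it (under 0.08 rad), and the ticket holder stands within 10 mm of the middle of the third gap (x of bracelet_box in the frame of rack above 0.0095 m and y of bracelet_box in the frame of rack between -0.03825 and -0.02625 m and angle between the y axis of bracelet_box and the x axis of rack, either way round below 0.1 rad and height (world z) of bracelet_box below 0.003 m and angle between bracelet_box's own z axis and vertical below 0.06 rad and linear speed of bracelet_box below 0.01 m/s and value of joint catch3 below 0.08 rad and value of joint ticket between 0.119 and 0.139 m); the robot touches nothing.
It fails at once if the bracelet box is lifted or tipped (over 12 mm up or 0.3 rad) (height (world z) of bracelet_box above 0.012 m or angle between bracelet_box's own z axis and vertical above 0.3 rad).
It fails at once if the bracelet box is pushed into another gap (over 20 mm deep) (x of bracelet_box in the frame of rack above -0.075 m and not (y of bracelet_box in the frame of rack between -0.06425 and -0.00025 m)).
It fails at once if the bracelet box is pinched or rammed by the fingers (over 30 N) (contact force between the fingers and bracelet_box above 30 N).
It fails at once if other goods are moved by more than 15 mm (distance of any of bracelet_card_l1, bracelet_card_r0, bangle_6, coaster_stack_2, gift_box_0, gift_box_1, stock_pad, tape_roll from where it was at the start of the episode above 0.015 m).
It also fails if it takes over 59 s, if anything falls off the work surface, if the arm or the gripper's body presses on something with over 40 N, if the wrist force passes 120 N, or if a joint passes its speed limit or range.

## Working session

There is one attempt and no reset: what is moved stays moved. The work goes in short steps, Python scripts to look and compute and a shell command to move; the robot and the scene stay as the last step left them, time stands still between calls to the robot, and variables do not carry over. Pictures are saved under pics/ and viewed, at most 10 in all, crops included, and the job is handed in when it is done.

```bash
mkdir -p pics; ls; python3 - <<'E'
from station import ctrl
import cv2
for n in("top","scene"):
    cv2.imwrite(f"pics/{n}0.png",ctrl.get_image(n)[:,:,::-1])
    print(ctrl.calibration(n))
s=ctrl.state();print(s["time"],s["ee_pos"],s["orientation"],s["opening"])
E
```

```text
pics
{'camera_matrix': array([[467.28689664,   0.        , 324.37394149],
       [  0.        , 467.28689664, 204.84492598],
       [  0.        ,   0.        ,   1.        ]]), 'world_to_cam': array([[-1.16903145e-02, -9.99823739e-01, -1.46910679e-02,
         1.08180053e+02],
       [-9.96399085e-01,  1.28816433e-02, -8.38029026e-02,
         5.72631015e+02],
       [ 8.39773765e-02,  1.36584844e-02, -9.96374049e-01,
         1.34277489e+03],
       [ 0.00000000e+00,  0.00000000e+00,  0.00000000e+00,
         1.00000000e+00]])}
{'camera_matrix': array([[393.46468848,   0.        , 320.23274606],
       [  0.        , 393.46468848, 202.62197314],
       [  0.        ,   0.        ,   1.        ]]), 'world_to_cam': array([[ 8.00826179e-01, -5.98884471e-01,  3.84985639e-03,
        -3.88271516e+02],
       [-4.30608302e-01, -5.80251772e-01, -6.91291813e-01,
         3.13597036e+02],
       [ 4.16237818e-01,  5.51946801e-01, -7.22565435e-01,
         9.70088008e+02],
       [ 0.00000000e+00,  0.00000000e+00,  0.00000000e+00,
         1.00000000e+00]])}
0.1 [198.58432087 565.58796527 240.91920431] [[-9.43496936e-01  3.31380520e-01 -6.94202532e-04]
 [ 3.31381200e-01  9.43495856e-01 -1.43907873e-03]
 [ 1.78094554e-04 -1.58781204e-03 -9.99998724e-01]] 87.95946069401863
```

View pics/top0.png

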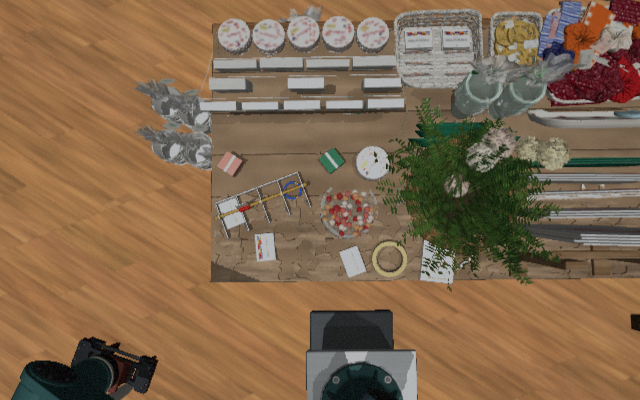

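View pics/scene0.png

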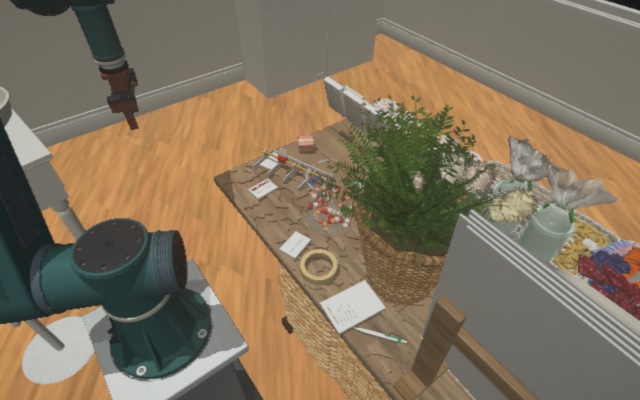

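```bash
python3 - <<'E'
import cv2
i=cv2.imread("pics/top0.png")[160:270,205:335]
cv2.imwrite("pics/c1.png",cv2.resize(i,None,fx=5.4,fy=5.4,interpolation=cv2.INTER_CUBIC))
E
```

```text
(no output)
```

View pics/c1.png

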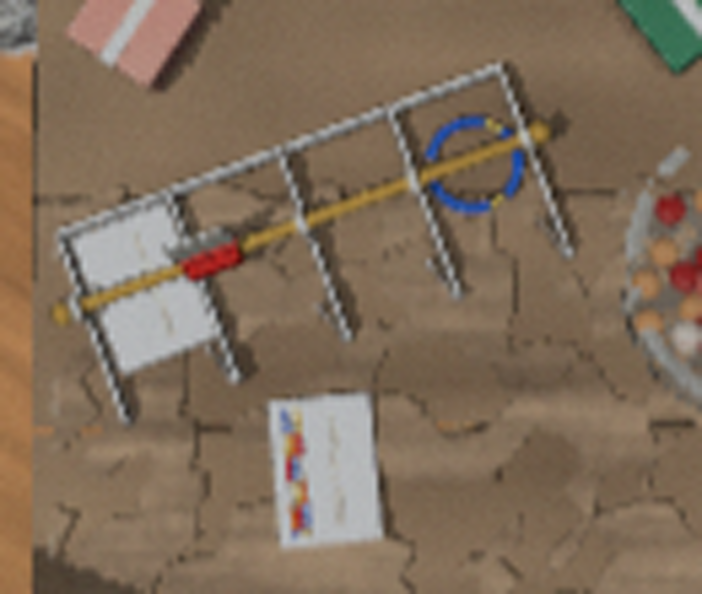

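```bash
cat > h.py <<'E'
import numpy as np
from scipy.optimize import least_squares
from station import ctrl
def ray(cal,px,z):
    K=cal["camera_matrix"];T=cal["world_to_cam"];R,t=T[:3,:3],T[:3,3]
    d=R.T@np.linalg.solve(K,[px[0],px[1],1]);c=-R.T@t
    return (c+d*(z-c[2])/d[2])[:2]
def rot(a): return np.array([[np.cos(a),-np.sin(a)],[np.sin(a),np.cos(a)]])
def fit(L,W,g):
    L,W=np.array(L,float),np.array(W)
    r=least_squares(lambda p:((L@rot(p[2]).T+p[:2])-W).ravel(),[*W.mean(0),g])
    return r.x,r.fun.reshape(-1,2)
def rk(p,q): return rot(p[2]).T@(np.array(q)-p[:2])
E
python3 - <<'E'
from h import *
np.set_printoptions(precision=2,suppress=True)
c=ctrl.calibration("top");f=lambda x,y,z:ray(c,(205+x/5.4,160+y/5.4),z)
ys=[129,64.5,0,-64.5,-129]
L=[(-57,y) for y in ys]+[(54,129),(54,-129)]
W=[f(*p,20) for p in[(127,418),(236,378),(348,336),(458,293),(570,252)]]+[f(62,235,16),f(502,68,16)]
R,e=fit(L,W,0.3);print("rack",R,"\n",e)
B,e=fit([(-28,40),(28,40),(28,-40),(-28,-40)],[f(*p,9) for p in[(268,402),(370,394),(383,538),(282,548)]],-1.5 if 0 else 0)
B[2]=B[2]
print("box",B,e,"in rack",rk(R,B[:2]))
E
```

```text
rack [578.4  281.97   0.35] 
 [[-1.54  0.63]
 [-0.43 -0.76]
 [-0.42 -0.43]
 [-1.01 -1.1 ]
 [-0.52 -0.59]
 [ 2.3   1.47]
 [ 1.62  0.77]]
box [452.69 276.65  -1.48] [[-0.15 -0.2 ]
 [ 1.03 -0.14]
 [-0.4  -0.21]
 [-0.48  0.55]] in rack [-119.95   38.  ]
```

The top view shows the rack with its left end near crop pixel (60,235). The red holder is near (212,260), the beaded box is centred near (326,470), a white card sits in gap 1 and the bangle in gap 4. The fits agree to about 2 mm, so I'm moving to hover square to the rack for a wrist view.

```bash
python3 -m pendant '[[-9,-3,-6,0.2],[-18,-6,-6,0.45],[-27,-9,-6,0.7],[-38.2,-12.1,-6,0.883],[-38.2,-12.1,-6,0.883],[-38.2,-12.1,-6,0.883],[-38.2,-12.1,-6,0.883],[-38.2,-12.1,-6,0.883],[-38.2,-12.1,-6,0.883],[-38.2,-12.1,-6,0.883],[-38.2,-12.1,-6,0.883],[-38.2,-12.1,-6,0.883],[-38.2,-12.1,-6,0.883],[-38.2,-12.1,-6,0.883],[-38.2,-12.1,-6,0.883],[-38.2,-12.1,-6,0.883]]' 0 10
python3 - <<'E'
from h import *
import cv2
cal=ctrl.calibration("wrist")
cv2.imwrite("pics/w1.png",ctrl.get_image("wrist")[:,:,::-1]);np.savez("w1",**cal)
c=ctrl.calibration("top")
R=[578.4,281.97,.35]
print(rk(R,ray(c,(205+212/5.4,160+260/5.4),46)),cal)
E
```

```text
time: 1.43
ee_pos: [518.0, 326.3, 301.6]
orientation: [[-0.345, 0.939, -0.0], [0.939, 0.345, -0.0], [0.0, -0.0, -1.0]]
ft_force: [0.4, 0.0, 1.0]
opening: 0.7
grasp_force: 0.0
[ 5.16846096 51.61501513] {'camera_matrix': array([[278.68259782,   0.        , 318.73653911],
       [  0.        , 278.68259782, 197.01744362],
       [  0.        ,   0.        ,   1.        ]]), 'world_to_cam': array([[ 9.39211058e-01,  3.43339663e-01, -6.80881420e-04,
        -5.98029954e+02],
       [ 3.27547837e-01, -8.95414215e-01,  3.01572211e-01,
         6.83157916e+01],
       [ 1.02932030e-01, -2.83462976e-01, -9.53443096e-01,
         4.87267223e+02],
       [ 0.00000000e+00,  0.00000000e+00,  0.00000000e+00,
         1.00000000e+00]])}
```

View pics/w1.png

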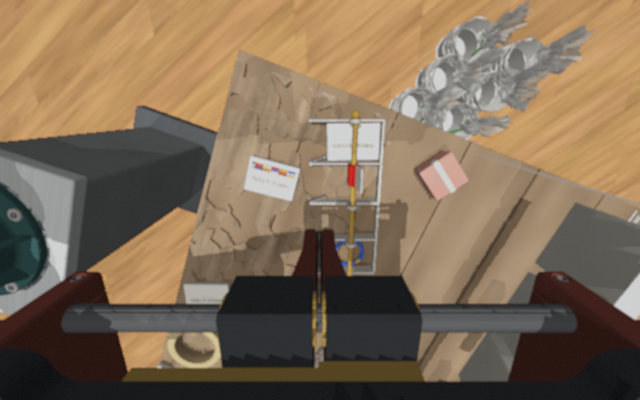

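```bash
python3 - <<'E'
import cv2
i=cv2.imread("pics/w1.png")[105:215,235:395]
cv2.imwrite("pics/c2.png",cv2.resize(i,None,fx=5,fy=5,interpolation=cv2.INTER_CUBIC))
E
```

```text
(no output)
```

View pics/c2.png

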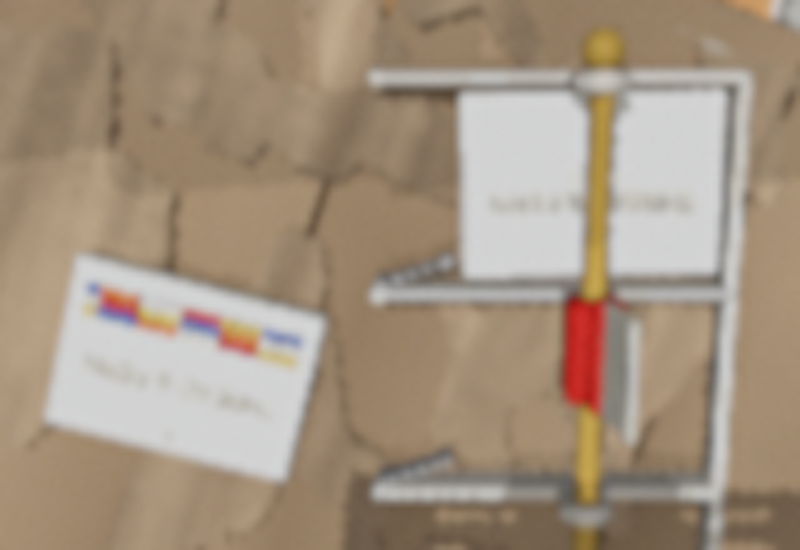

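```bash
python3 - <<'E'
from h import *
np.set_printoptions(precision=1,suppress=True)
c=dict(np.load("w1.npz"));f=lambda x,y,z:ray(c,(235+x/5,105+y/5),z)
R,e=fit([(-57,129),(-57,64.5),(-57,0),(55,129)],[f(372,78,20),f(375,295,20),f(375,491,20),f(748,78,16)],.35)
print(R,R[2],e)
B,e=fit([(-28,-40),(-28,40),(28,40),(28,-40)],[f(*p,9) for p in[(78,254),(328,320),(286,482),(44,424)]],-1.5)
print("box",B,B[2],e,rk(R,B[:2]))
for p in[(568,298,46),(568,405,46),(600,298,46),(598,405,46),(622,305,78),(638,320,78),(628,442,78)]:print(p,rk(R,f(*p)))
s=ctrl.state();print(rk(R,s["ee_pos"][:2]),rk([578.4,282,.35],s["ee_pos"][:2]))
E
```

```text
[579.1 282.9   0.3] 0.3490742555655963 [[-0.2  0.2]
 [-0.5 -0. ]
 [ 0.3 -0.7]
 [ 0.5  0.5]]
box [455.3 277.5  -1.5] -1.4802190338729426 [[ 0.1 -0.5]
 [-0.4 -0.3]
 [ 0.  -0.1]
 [ 0.4  0.8]] [-118.1   37.3]
(568, 298, 46) [ 0.  68.5]
(568, 405, 46) [ 1.1 36.5]
(600, 298, 46) [ 9.3 68.5]
(598, 405, 46) [10.  36.5]
(622, 305, 78) [11.  72.8]
(638, 320, 78) [15.4 68.8]
(628, 442, 78) [14.4 34.8]
[-42.4  61.5] [-41.4  62.1]
```

Rack pose is confirmed at (579,283), yaw 0.349. The holder is at rack y≈52.5 and the box at rack (-118,37), yawed -0.26 from square. Next I come down left of the holder, over the rail.

```bash
python3 -m pendant '[[2.9,5.4,5,0],[2.9,5.4,9,0],[2.9,5.4,13,0],[2.9,5.4,17,0],[2.9,5.4,20,0],[2.9,5.4,22,0],[2.9,5.4,23.3,0],[2.9,5.4,23.3,0],[2.9,5.4,23.3,0]]'
python3 -m pendant '[[-1,0,0,0],[-2,0,0,0],[-2.7,0,0,0],[-3.4,0,0,0],[-4.1,0,0,0],[-4.8,0,0,0],[-5.5,0,0,0],[-6.2,0,0,0],[-6.8,0,0,0],[-7.4,0,0,0],[-8,0,0,0],[-8.5,0,0,0],[-8.8,0,0,0],[-9.1,0,0,0],[-9.3,0,0,0],[-9.4,0,0,0],[-9.5,0,0,0],[-9.5,0,0,0]]'
python3 - <<'E'
from h import *
import cv2
s=ctrl.state();print(rk([579.1,282.9,.349],s["ee_pos"][:2]),s["ee_pos"][2])
c=ctrl.calibration("top")
cv2.imwrite("pics/t2.png",cv2.resize(ctrl.get_image("top")[160:270,205:335,::-1],None,fx=5.4,fy=5.4,interpolation=cv2.INTER_CUBIC))
E
```

```text
time: 2.23
ee_pos: [560.0, 371.5, 69.2]
orientation: [[-0.343, 0.939, -0.0], [0.939, 0.343, -0.0], [-0.0, -0.0, -1.0]]
ft_force: [-0.2, 0.7, 0.7]
opening: 0.5
grasp_force: 0.0
time: 3.73
ee_pos: [592.5, 281.7, 68.6]
orientation: [[-0.343, 0.939, -0.0], [0.939, 0.343, -0.0], [-0.0, -0.0, -1.0]]
ft_force: [0.7, 0.4, -0.4]
opening: 0.5
grasp_force: 0.0
[12.16003487 -5.68132247] 68.55348068246938
```

View pics/t2.png

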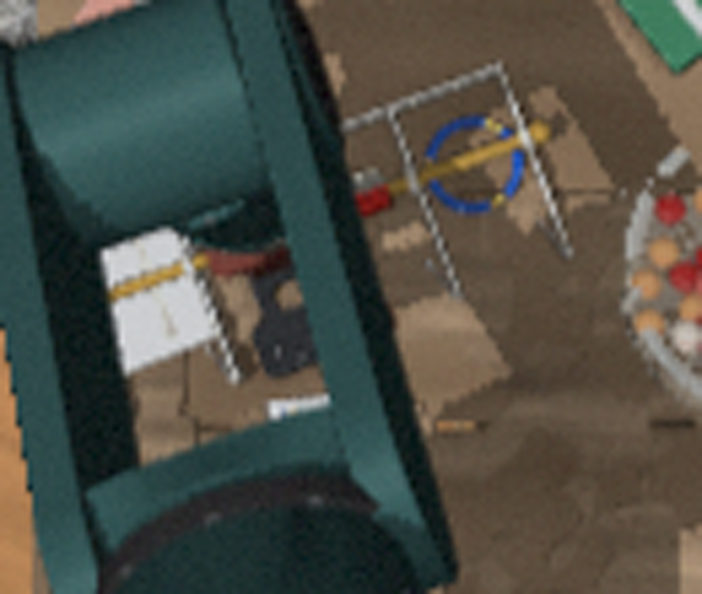

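```bash
python3 -m pendant '[[1,0,-1,0],[2,0,-4,0],[5,-4,-4,0],[8,-8,-4,0],[10.3,-13,-4,0],[10.3,-13,-4,0],[10.3,-13,-4,0],[10.3,-13,-4,0]]'
python3 -m pendant '[[0,0,2,0],[0,0,5,0],[0,0,7,0],[0,0,8.2,0],[0,0,8.5,0],[0,0,8.5,0],[0,0,8.5,0],[0,0,8.5,0]]' 5
python3 - <<'E'
from h import *
s=ctrl.state();R=[579.1,282.9,.349];print(rk(R,s["ee_pos"][:2]),s["ee_pos"][2])
c=ctrl.calibration("top");print(rk(R,ray(c,(205+392/5.4,160+195/5.4),44)))
E
```

```text
time: 4.45
ee_pos: [433.3, 334.8, 109.4]
orientation: [[-0.345, 0.938, 0.0], [0.938, 0.345, -0.0], [-0.0, -0.0, -1.0]]
ft_force: [0.9, -0.1, 0.7]
opening: 0.7
grasp_force: 0.0
time: 5.12
ee_pos: [436.5, 334.6, 24.6]
orientation: [[-0.343, 0.939, 0.002], [0.939, 0.343, 0.001], [0.0, 0.002, -1.0]]
ft_force: [-0.4, 0.4, 0.7]
opening: 49.0
grasp_force: 0.0
[-116.37601195   97.32176661] 24.63525032956154
[  3.04739853 -51.04986079]
```

```bash
python3 -m pendant '[[-0.8,0,0,0],[-1.5,0,0,0],[-2,0,0,0],[-2.4,0,0,0],[-2.8,0,0,0],[-3.2,0,0,0],[-3.6,0,0,0],[-4,0,0,0],[-4.4,0,0,0],[-4.8,0,0,0],[-5.2,0,0,0],[-5.6,0,0,0],[-6,0,0,0],[-6.4,0,0,0],[-6.8,0,0,0],[-7.2,0,0,0],[-7.6,0,0,0],[-8,0,0,0],[-8.3,0,0,0],[-8.5,0,0,0]]'
python3 -m pendant '[[-0.2,0,0,0],[-0.4,0,0,0],[-0.5,0,0,0],[-0.6,0,0,0],[-0.6,0,0,0],[-0.6,0,0,0]]'
python3 -m pendant '[[0.8,0,0,0],[1.5,0,0,0],[2,0,-3,0],[4,0,-7,0],[6,0,-10,0],[6,-2,-14,0],[6,-4,-18,0],[6,-4,-18,0],[6,-4,-18,0],[6,-4,-18,0]]'
python3 - <<'E'
from h import *
import cv2
cal=ctrl.calibration("wrist");np.savez("w2",**cal)
i=ctrl.get_image("wrist")[:,:,::-1];cv2.imwrite("pics/w2.png",i)
s=ctrl.state();R=[579.1,282.9,.349];print(rk(R,s["ee_pos"][:2]),s["ee_pos"][2])
E
```

```text
time: 6.78
ee_pos: [464.4, 253.7, 23.6]
orientation: [[-0.343, 0.939, -0.0], [0.939, 0.343, -0.0], [-0.0, -0.0, -1.0]]
ft_force: [-1.1, 0.1, 0.0]
opening: 49.7
grasp_force: 0.1
time: 7.28
ee_pos: [466.3, 248.5, 23.6]
orientation: [[-0.343, 0.939, -0.0], [0.939, 0.343, -0.0], [-0.0, -0.0, -1.0]]
ft_force: [0.1, 0.2, 0.2]
opening: 50.0
grasp_force: 0.0
time: 8.12
ee_pos: [408.0, 291.7, 203.6]
orientation: [[-0.343, 0.939, 0.001], [0.939, 0.343, 0.0], [0.0, 0.001, -1.0]]
ft_force: [-0.6, -0.8, 0.3]
opening: 50.0
grasp_force: 0.0
[-158.13271017   66.44549606] 202.65971622035417
```

View pics/w2.png

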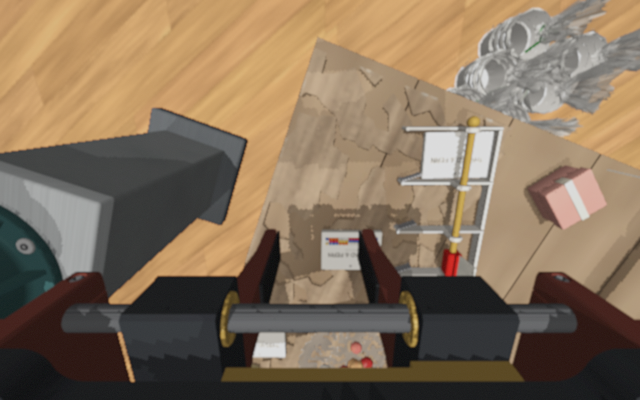

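```bash
python3 - <<'E'
import cv2
i=cv2.imread("pics/w2.png")[215:285,300:420]
cv2.imwrite("pics/c3.png",cv2.resize(i,None,fx=6,fy=6,interpolation=cv2.INTER_CUBIC))
E
```

```text
(no output)
```

View pics/c3.png

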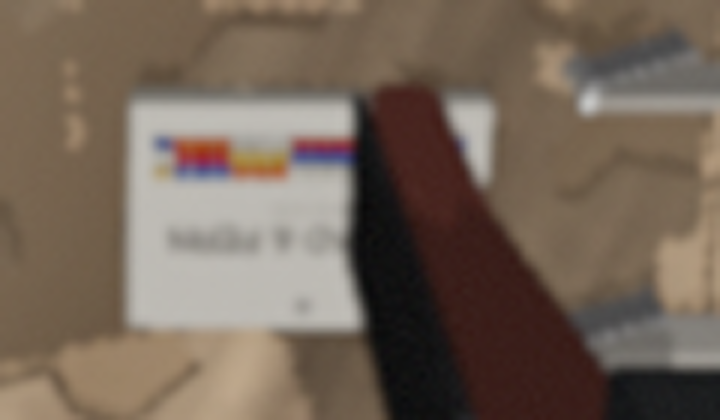

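```bash
python3 - <<'E'
from h import *
np.set_printoptions(precision=1,suppress=True)
R=[579.1,282.9,.349]
c=dict(np.load("w2.npz"));f=lambda x,y,z:rk(R,ray(c,(300+x/6,215+y/6),z))
B,e=fit([(-28,-40),(-28,40),(28,-40)],[f(131,98,9),f(496,98,9),f(128,330,9)],-1.57)
print("box",B[:2],B[2]+np.pi/2,e)
print(f(582,92,20),rk(R,ray(c,(405.5,128.5),20)),rk(R,ray(c,(400,182),20)))
E
```

```text
box [-113.8  -32.3] 0.005949345154532271 [[-0.2 -0.9]
 [-0.4 -0.4]
 [ 0.6  1.4]]
[-58.2   2.8] [-59.2 129. ] [-60.   66.3]
```

```bash
python3 -c "
from h import *
print(ctrl.state()['joints'])"
```

```text
[ 4.82379887e-01  2.60093843e-01  1.76778235e+00 -1.05090625e-04
  1.11472628e+00  1.32149627e-01]
```

```bash
python3 -m pendant '[[-3,-1,0,-0.12],[-6,-2,0,-0.24],[-9.8,-2,0,-0.36],[-9.8,-2,0,-0.48],[-9.8,-2,0,-0.6],[-9.8,-2,0,-0.72],[-9.8,-2,0,-0.84],[-9.8,-2,0,-0.96],[-9.8,-2,0,-1.08],[-9.8,-2,0,-1.2],[-9.8,-2,0,-1.32],[-9.8,-2,0,-1.44],[-9.8,-2,0,-1.571],[-9.8,-2,0,-1.571],[-9.8,-2,0,-1.571],[-9.8,-2,0,-1.571]]' 1
python3 -m pendant '[[0,0,4,0],[0,0,8,0],[0,0,12,0],[0,0,15,0],[0,0,17,0],[0,0,18,0],[0,0,18,0],[0,0,18,0],[0,0,18,0]]'
python3 -c "
from h import *
s=ctrl.state();print(rk([579.1,282.9,.349],s['ee_pos'][:2]),s['ee_pos'][2])"
```

```text
time: 9.5
ee_pos: [422.7, 192.1, 202.5]
orientation: [[-0.941, -0.34, -0.002], [-0.34, 0.941, -0.001], [0.002, 0.0, -1.0]]
ft_force: [-0.0, 0.4, -0.6]
opening: 9.6
grasp_force: 0.0
time: 10.25
ee_pos: [423.5, 192.4, 24.1]
orientation: [[-0.94, -0.342, 0.001], [-0.342, 0.94, 0.0], [-0.001, -0.0, -1.0]]
ft_force: [-0.1, -0.1, -0.4]
opening: 9.9
grasp_force: 0.0
[-177.18415891  -31.82588527] 24.116433751748126
```

```bash
python3 -m pendant '[[-0.6,0,0,0],[-1,0,0,0],[-1.3,0,0,0],[-1.6,0,0,0],[-1.9,0,0,0],[-2.2,0,0,0],[-2.5,0,0,0],[-2.8,0,0,0],[-3.1,0,0,0],[-3.4,0,0,0],[-3.6,0,0,0],[-3.8,0,0,0],[-4,0,0,0],[-4,0,0,0]]'
python3 - <<'E'
from h import *
import cv2
s=ctrl.state();print(rk([579.1,282.9,.349],s['ee_pos'][:2]),s["ft_force"])
cv2.imwrite("pics/t3.png",cv2.resize(ctrl.get_image("top")[160:270,205:335,::-1],None,fx=5.4,fy=5.4,interpolation=cv2.INTER_CUBIC))
E
```

```text
time: 11.42
ee_pos: [461.0, 206.1, 23.7]
orientation: [[-0.939, -0.343, 0.0], [-0.343, 0.939, 0.0], [-0.0, -0.0, -1.0]]
ft_force: [-0.1, 0.4, 0.5]
opening: 10.0
grasp_force: 0.0
[-137.26484018  -31.7703538 ] [-0.10785758  0.44801104  0.52573469]
```

View pics/t3.png

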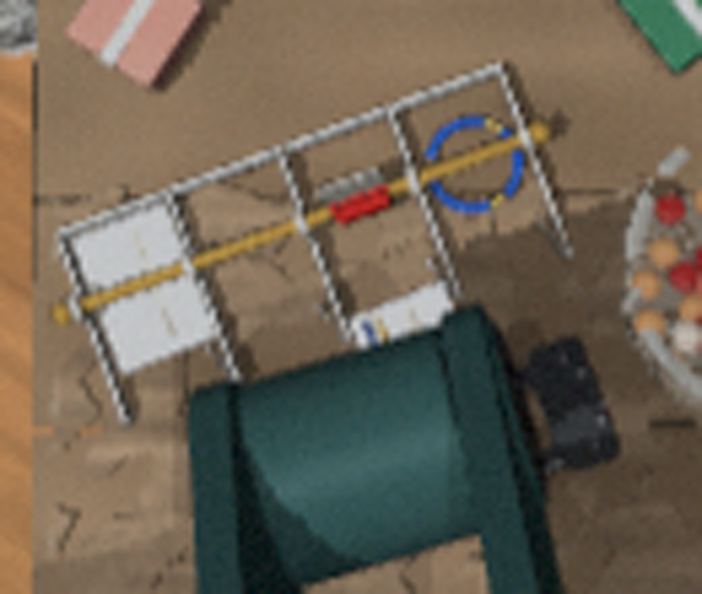

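The holder stands in the middle of gap 3 (crop 361 against a collar midpoint of 358). The box nose is square in the third gap's mouth. Pushing on in.

```bash
python3 -m pendant '[[-0.3,0,0,0],[-0.7,0,0,0],[-1.1,0,0,0],[-1.5,0,0,0],[-1.9,0,0,0],[-2.3,0,0,0],[-2.7,0,0,0],[-3.1,0,0,0],[-3.5,0,0,0],[-3.9,0,0,0],[-4.3,0,0,0],[-4.7,0,0,0],[-5.1,0,0,0],[-5.5,0,0,0],[-5.9,0,0,0],[-6.3,0,0,0],[-6.7,0,0,0],[-7.1,0,0,0],[-7.4,0,0,0],[-7.6,0,0,0]]'
python3 -m pendant '[[-0.3,0,0,0],[-0.6,0,0,0],[-0.9,0,0,0],[-1.2,0,0,0],[-1.4,0,0,0],[-1.6,0,0,0],[-1.8,0,0,0],[-1.9,0,0,0],[-2,0,0,0],[-2.1,0,0,0],[-2.1,0,0,0]]'
python3 -c "
from h import *
s=ctrl.state();print(rk([579.1,282.9,.349],s['ee_pos'][:2]),s['ft_force'])"
```

```text
time: 13.13
ee_pos: [532.5, 232.2, 23.7]
orientation: [[-0.939, -0.343, 0.0], [-0.343, 0.939, 0.0], [-0.0, -0.0, -1.0]]
ft_force: [-1.1, 0.2, -0.5]
opening: 10.2
grasp_force: 0.4
time: 14.05
ee_pos: [552.0, 239.3, 23.7]
orientation: [[-0.939, -0.343, 0.0], [-0.343, 0.939, 0.0], [-0.0, -0.0, -1.0]]
ft_force: [0.5, 0.4, -0.1]
opening: 9.9
grasp_force: 0.0
[-40.41228841 -31.69003194] [ 0.51792018  0.3554988  -0.12442284]
```

Now 1 mm steps until the back strip answers.

```bash
python3 -m pendant '[[-0.1,0,0,0],[-0.2,0,0,0],[-0.2,0,0,0],[-0.2,0,0,0]]' | grep -E 'pos|force'
python3 -m pendant '[[-0.1,0,0,0],[-0.1,0,0,0],[-0.1,0,0,0]]'| grep -E 'pos|force'
```

```text
ee_pos: [552.8, 239.7, 23.5]
ft_force: [-1.7, -1.0, 1.5]
grasp_force: 1.3
ee_pos: [552.9, 239.7, 23.4]
ft_force: [-3.8, -1.8, 3.6]
grasp_force: 2.6
```

```bash
python3 -m pendant '[[-0.1,0,0,0],[-0.1,0,0,0],[-0.1,0,0,0]]'| grep -E 'pos|force'
python3 -m pendant '[[0.8,0,0,0],[2,0,0,0],[4,0,0,0],[6,0,-2,0],[9,0,-6,0],[12,0,-10,0],[14,0,-14,0],[14,0,-14,0],[14,0,-14,0],[14,0,-14,0]]'
python3 - <<'E'
from h import *
import cv2
a=ctrl.get_image("top")[160:250,205:335,::-1]
cv2.imwrite("pics/t4.png",cv2.resize(a,None,fx=6,fy=6,interpolation=cv2.INTER_CUBIC))
E
```

```text
ee_pos: [552.9, 239.8, 23.3]
ft_force: [-6.3, -3.2, 4.6]
grasp_force: 3.4
time: 15.72
ee_pos: [425.1, 193.0, 164.8]
orientation: [[-0.939, -0.343, 0.005], [-0.343, 0.939, 0.001], [-0.005, -0.0, -1.0]]
ft_force: [0.3, -0.5, -0.2]
opening: 9.9
grasp_force: 0.0
```

View pics/t4.png

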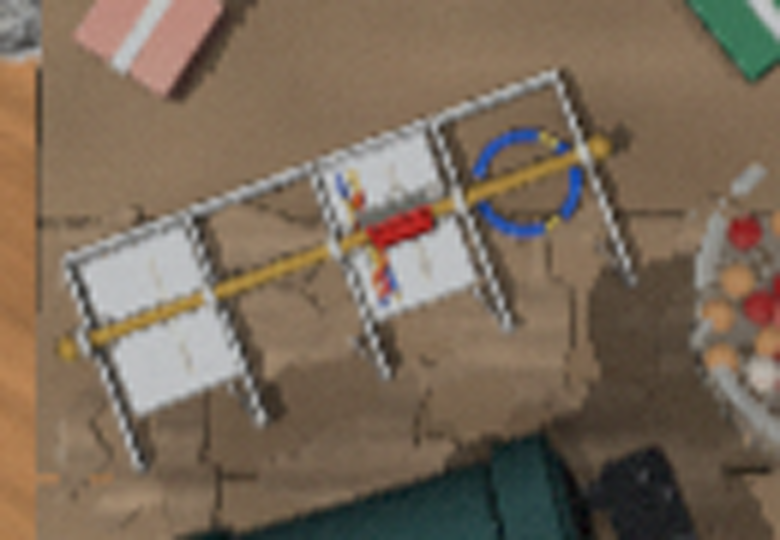

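The box is home in gap 3 under the holder: near end from about (385,318) to (478,283), other goods in place. I'll check the depth and the catch numerically.

```bash
python3 - <<'E'
from h import *
import cv2
np.set_printoptions(precision=1,suppress=True,linewidth=200)
R=np.array([579.1,282.9,.349]);c=ctrl.calibration("top")
f=lambda x,y,z:rk(R,ray(c,(205+x/6,160+y/6),z))
print("near end",f(385,318,9),f(478,283,9),"front ref",f(140,467,20),f(387,375,20),f(630,282,20),"strip",f(555,73,16))
def prof(img,c,x,yc,z=17):
    out=[]
    for y in np.arange(yc-34,yc-14,2):
        p=np.r_[rot(R[2])@[x,y]+R[:2],z,1];q=c["camera_matrix"]@(c["world_to_cam"]@p)[:3];q=q[:2]/q[2]
        out.append(cv2.getRectSubPix(img,(1,1),(float(q[0]),float(q[1])))[0,0])
    return np.array(out)
new=cv2.cvtColor(ctrl.get_image("top"),cv2.COLOR_RGB2GRAY);old=cv2.cvtColor(cv2.imread("pics/top0.png"),cv2.COLOR_BGR2GRAY)
for k,yc in enumerate([96.75,32.25,-32.25,-96.75]):
  for x in(-33,-37): print(k+1,x,prof(old,c,x,yc),prof(new,c,x,yc))
E
```

```text
near end [-30.5  -7.8] [-30.5 -56.8] front ref [-57.7 128.2] [-58.3  -0.3] [ -57.6 -127.4] strip [  52.9 -129. ]
1 -33 [ 87 121 118 100  85 104 123 111 106 109] [ 91 124 123 105  87 108 126 109 102 106]
1 -37 [ 68 112 131 102  85  87 113 111 102 102] [ 65 114 135  99  83  88 113 108  96  94]
2 -33 [ 63 105 135 101  94 104 116 125 120 116] [ 67 111 141 104  94 106 122 132 124 121]
2 -37 [ 88 140 119  94  74  90 110 118 117 115] [ 91 143 116  87  68  89 114 121 119 119]
3 -33 [ 89 144 121  89  77 103 139 119 115 116] [ 92 150 126  94  82 111 146 121 118 122]
3 -37 [ 75 113 126  88  85 106 116 117 116 116] [ 79 117 133  94  90 113 122 122 120 121]
4 -33 [ 81 112 125  90  84 100 101 101 111 115] [ 83 118 133  94  88 105 104 104 114 116]
4 -37 [ 90 139 110  78  73  93 104 100 105 112] [ 92 147 116  82  76  97 108 107 112 116]
```

The catch profile matches the start, so it is sprung out, and the near end reads about 2–3 mm short, within measuring error. One firmer, still gentle, re-push will confirm the stop.

```bash
python3 -m pendant '[[-2,0,4,0],[-5,0,8,0],[-8,0,11,0],[-10,0,13,0],[-11,0,14,0],[-12,0,14,0],[-12.6,0,14,0],[-13,0,14,0],[-13.3,0,14,0],[-13.5,0,14,0],[-13.5,0,14,0]]' 0.5 | grep -E 'pos|force'
python3 -m pendant '[[-0.1,0,0,0],[-0.2,0,0,0],[-0.3,0,0,0],[-0.4,0,0,0],[-0.5,0,0,0],[-0.5,0,0,0],[-0.5,0,0,0]]'| grep -E 'pos|force'
python3 -m pendant '[[-0.1,0,0,0],[-0.2,0,0,0],[-0.3,0,0,0],[-0.3,0,0,0],[-0.3,0,0,0]]'| grep -E 'pos|force'
```

```text
ee_pos: [550.8, 239.0, 23.7]
ft_force: [-0.1, -0.2, 0.4]
grasp_force: 0.0
ee_pos: [552.9, 239.8, 23.3]
ft_force: [-5.6, -2.4, 3.7]
grasp_force: 2.9
ee_pos: [553.0, 239.9, 22.9]
ft_force: [-9.1, -4.4, 6.9]
grasp_force: 5.4
```

```bash
python3 -m pendant '[[0.4,0,0,0],[0.8,0,0,0],[2,0,0,0],[4,0,0,0],[6,0,-2,0],[9,0,-6,0],[12,0,-10,0],[14,0,-14,0],[14,0,-14,0],[14,0,-14,0],[14,0,-14,0],[14,0,-14,0],[14,0,-14,0]]' | grep -E 'time|force'
python3 - <<'E'
from h import *
import cv2
new=cv2.cvtColor(ctrl.get_image("top"),cv2.COLOR_RGB2GRAY).astype(int)
old=cv2.cvtColor(cv2.resize(cv2.imread("pics/t4.png"),(130,90),interpolation=cv2.INTER_AREA),cv2.COLOR_BGR2GRAY).astype(int)
d=abs(new[160:250,205:335]-old)[:70];print(d.mean(),d.max())
print(ctrl.close_job())
E
```

```text
time: 18.82
ft_force: [0.5, -0.3, -0.2]
grasp_force: 0.0
2.52010989010989 39
the job is handed in; nothing more can be done
None
```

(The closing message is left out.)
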